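# Scan the grey drawer front

## Robot

A 6-joint arm with a two-finger parallel gripper is mounted at the origin on the work surface. World frame = base frame: x ahead of the robot, y to its left, z up, the work surface at z = 0. Lengths are in mm, angles in rad, forces in N, time in s.
With the tool pointing down it reaches from about 350 to 975 mm from the base axis. Payload 7.1 kg.
Tool frame: the origin (TCP) lies between the finger pads; the fingertips stand 17 mm ahead of it and the grasp point (between the pads) lies 2 mm behind it; z points along the fingers, y is the line along which they close (so a half turn about z gives the same grasp; the last joint's range is limited). The gripper opens to 88 mm and grips with 3 to 60 N. Pads are 20 mm wide; open, the fingers measure 115 mm over their backs; the gripper's body (75 mm by 178 mm) begins 61 mm behind the grasp point.
Start: joints at [-1.263, 0.423, 1.63, -0, 1.089, -0.019], TCP at [200.651, -591.899, 216.075] pointing down, gripper open.
Joint ranges: [-3, 3], [-0.9, 2.11], [0.09, 2.58], [-1.31, 4.45], [0.11, 2.69], [-2.54, 2.54]. Speed limits (rad/s): [2.39, 2.39, 3.01, 3.14, 3.14, 3.14].

## Interface

Orientations are given as a rotation vector (axis times angle).
In Python, from workcell import ctrl, viewer, ticket gives the robot as it stands (ctrl), with the cameras (viewer) and the job (ticket).
- The arm moves only by the shell command python3 jog.py FILE [OPENING], which reads ROWS from the file FILE. ROWS is a JSON list of rows, 1 to 5 of them, each an object with the fields dx, dy, dz (the shift in normalised numbers (1 is 200 mm)), wx, wy, wz (a rotation vector in normalised numbers (1 is 2 pi rad)); a field left out counts as zero; each row shifts and turns the commanded pose from where the row before left it, along the tool's axes as they then stand; what a row does not reach is not made up. A row lasts 1/12 s, in which the tool goes at most 41.7 mm and 0.125 rad, less where a joint would pass 70% of its speed; a pose out of reach is approached as far as the arm can. OPENING is the finger opening in mm, set as the command begins (- or left out keeps the last). The fingers move at their own pace and stop on an object; the grip force is fixed at half the most. Time passes only in rows, so rows that do not move let the fingers close. It prints the time, the measured TCP pose, the force, the opening and the grip force at its end. No shift or turn number may pass 1 either way. Input that does not fit is refused with a message, and nothing moves.
- ctrl.get_obs(): the state, without advancing time (a new reading comes with each control period).
- viewer.get_image(name): name is "scene" or "top" or "wrist"; returns a dict with "img" (400x640x3 uint8, red, green, blue), "fx", "fy", "cx", "cy" (pixels), "R" (3x3) and "t" (3): a world point X has camera coordinates R X + t. Camera axes: x right, y down, z forward; pixel columns grow to the right and rows downward; lengths in mm; the calibration is good to about 2 mm. A picture is of the moment at which its call begins. There is no depth.
- ticket.close_job(): hands the job in; it is judged then, once.
The state is a dict: "t": time; "qpos": joint angles; "qvel": joint speeds; "joint_torque": joint torques, N m; "ee_pos": TCP position; "orientation": TCP orientation; "ft_force": force on the tool from outside, world axes, zero at the start; "moment": the same for the moment, N m; "width": finger opening in mm; "grasp_force": force on a finger pad.
Only numpy, scipy, OpenCV 4.12 (cv2) and the standard library are available. Lean on these libraries where they do the work, as an engineer would, in place of code of your own. Each camera call takes 0.05 s, during which the arm holds its last target. There are 200 camera calls.

## Task

Pick up the teal hand scanner and read the barcode label of the grey drawer front: hold the scanner pointing straight down over the middle of the label, about 6 cm above it, the long side of its foot along the long side of the label, and keep it still for two seconds. Then lower it gently onto its black charging pad again, upright where it stood before, and let go. Do not stop over the labels of the oak or green fronts, and do not touch or shift any of the three fronts.

Things in the scene. Friction and masses are not known exactly. Their poses are not given: they have to be found in the camera images.
- scanner: teal hand scanner, 0.25 kg, upright amid a fixed black pad 100 (x) x 120 x 6 mm (no rim, turned like it). Origin: centre of the underside = reading window, looks along -z; z up. Black foot 48 (x) x 78 (y) x 30 mm, red stripe; scan line along y. Teal handle 30 (x) x 42 (y) mm, 30 to 116 mm above the origin: pinch from above across x at about 90 mm. Orange strip on its +y side. No trigger to press.
- front_grey: dark grey drawer front lying flat and loose on the bench, 120 (x) x 170 (y) x 18 mm, 0.3 kg, 6 mm high steel studs near its corners. White barcode label 44 (x) x 76 (y) mm with black bars in the middle of its top face, 18 mm above the origin. Origin: centre of the underside; z up, y along the long side of front and label. Its label is the one to read.
- front_oak: oak wood drawer front lying flat and loose on the bench, 120 (x) x 170 (y) x 18 mm, 0.3 kg, 6 mm high steel studs near its corners. White barcode label 44 (x) x 76 (y) mm with black bars in the middle of its top face, 18 mm above the origin. Origin: centre of the underside; z up, y along the long side of front and label. Bystander.
- front_green: dark green drawer front lying flat and loose on the bench, 120 (x) x 170 (y) x 18 mm, 0.3 kg, 6 mm high steel studs near its corners. White barcode label 44 (x) x 76 (y) mm with black bars in the middle of its top face, 18 mm above the origin. Origin: centre of the underside; z up, y along the long side of front and label. Bystander.

How it is judged:
By the outcome, as a careful person would: the job done as asked, in the order asked, and still so for the second after the job is handed in, with the robot touching nothing.
It also fails if it takes over 46 s, if anything falls off the work surface, if the arm or the gripper's body presses on something with over 40 N, if the wrist force passes 120 N, or if a joint passes its speed limit or range.

## Working session

There is one attempt and no reset: what is moved stays moved. The work goes in short steps, Python scripts to look and compute and a shell command to move; the robot and the scene stay as the last step left them, time stands still between calls to the robot, and variables do not carry over. Pictures are saved under pics/ and viewed, at most 10 in all, crops included, and the job is handed in when it is done.

```bash
mkdir -p pics; ls
python3 - <<'E'
from workcell import ctrl, viewer, ticket
import cv2,pickle
o=ctrl.get_obs();print(o['t'],o['ee_pos'],o['orientation'],o['width'])
for n in ("top","scene"):
    d=viewer.get_image(n);pickle.dump(d,open(f'pics/{n}.pkl','wb'))
    cv2.imwrite(f'pics/{n}.png',d['img'][:,:,::-1])
    print(n,d['fx'],d['fy'],d['cx'],d['cy'],d['R'],d['t'])
E
```

```text
jog.py
pics
workcell.py
0.0 [ 200.48279324 -591.37223667  215.30614979] [-3.09826319e+00 -5.10823845e-01  3.76544862e-04] 87.53476758698217
top 367.9425101732383 367.9425101732383 314.045300230993 199.33580812619076 [[ 0.02466842 -0.99934333  0.02654003]
 [-0.98628544 -0.02866276 -0.1625407 ]
 [ 0.16319468 -0.02216642 -0.98634484]] [-18.56300115 541.03004807 670.9245775 ]
scene 421.8500293338415 421.8500293338415 324.79612590839326 198.69375897893107 [[-0.30022979  0.95386628  0.00109329]
 [ 0.6147155   0.19435812 -0.76442774]
 [-0.72937434 -0.22883192 -0.64470848]] [ 181.27536547 -288.72294528 1244.20735058]
```

View pics/top.png

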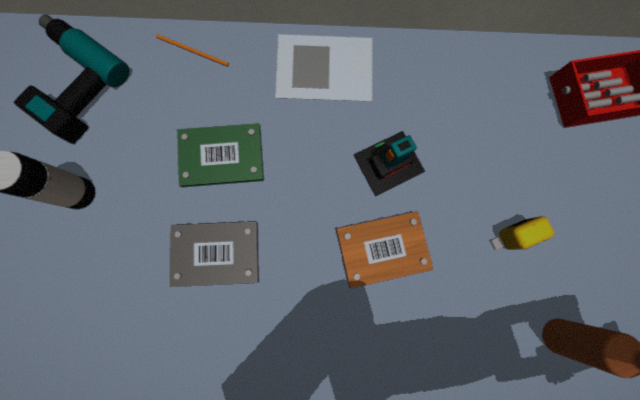

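View pics/scene.png

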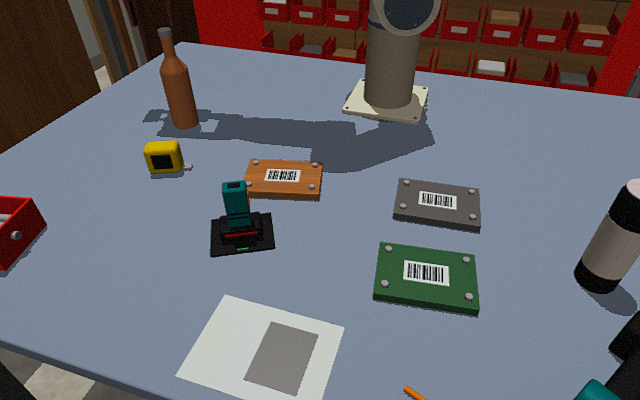

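The top view shows the scanner pad at about (389,163), the grey label at (214,254), oak at (385,249) and green at (219,153). The scene view agrees. I'll enlarge the scanner and the grey front.

Run:
```python
import cv2,numpy as np
a=cv2.imread('pics/top.png')
f=lambda x,y,w,h:cv2.resize(a[y:y+h,x:x+w],None,fx=5,fy=5,interpolation=cv2.INTER_CUBIC)
cv2.imwrite('pics/c1.png',np.vstack([np.hstack([f(345,120,80,80),f(170,215,80,80)])]))
b=cv2.imread('pics/scene.png')
cv2.imwrite('pics/c2.png',cv2.resize(b[170:265,200:290],None,fx=6,fy=6,interpolation=cv2.INTER_CUBIC))
```

```text
(no output)
```

View pics/c1.png

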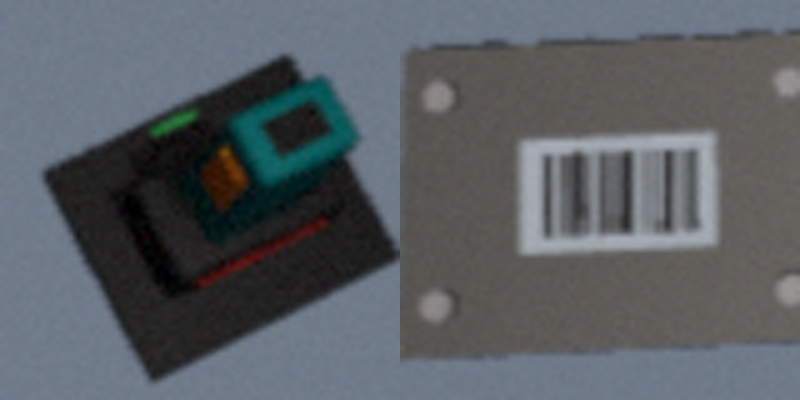

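View pics/c2.png

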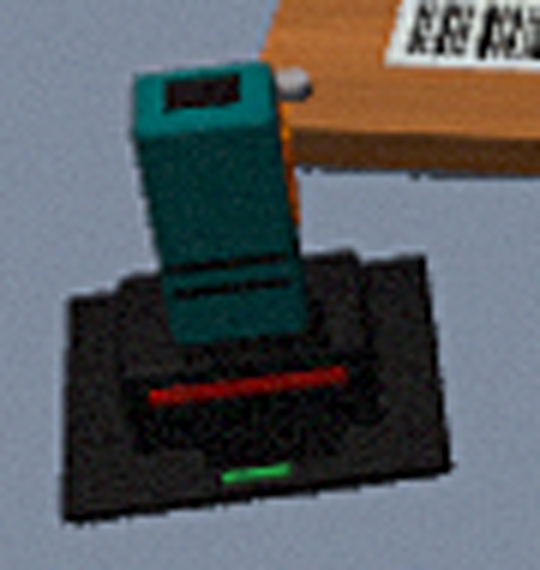

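Crop 1 shows the pad corners at (290,55), (45,175), (153,382) and (398,255), the handle top, and the grey label corners at (520,142), (715,131), (718,243) and (521,256). Crop 2 shows the same pad and handle from the side, with the orange strip (+y) facing right.

```bash
cat > h.py <<'E'
import numpy as np,pickle,cv2
def ray(d,px,z):
    px=np.atleast_2d(np.array(px,float))
    K=np.array([[d['fx'],0,d['cx']],[0,d['fy'],d['cy']],[0,0,1]])
    R=np.array(d['R']);c=-R.T@np.array(d['t'])
    v=(R.T@np.linalg.inv(K)@np.c_[px,np.ones(len(px))].T).T
    return c+v*((z-c[2])/v[:,2])[:,None]
def crop(uv,s,x,y): return (np.array(uv,float)+.5)/s-.5+[x,y]
def rect(P):
    a,b,c,d=P[:,:2]; e1=(b+c-a-d)/2; e2=(d+c-a-b)/2
    return P.mean(0).round(1),np.linalg.norm(e1).round(1),np.degrees(np.arctan2(e1[1],e1[0])).round(2),np.linalg.norm(e2).round(1),np.degrees(np.arctan2(e2[1],e2[0])).round(2)
E
python3 - <<'E'
from h import *
T=pickle.load(open('pics/top.pkl','rb'));S=pickle.load(open('pics/scene.pkl','rb'))
print('pad',rect(ray(T,crop([(45,175),(290,55),(398,255),(153,382)],5,345,120),6)))
print('hnd',rect(ray(T,crop([(230,115),(330,76),(360,138),(255,190)],5,345,120),122)))
print('lab',rect(ray(T,crop([(120,142),(315,131),(318,243),(121,256)],5,170,215),18)))
print('padS',rect(ray(S,crop([(68,300),(425,255),(452,468),(68,513)],6,200,170),6)))
print('hndS',rect(ray(S,crop([(133,75),(268,63),(280,122),(137,138)],6,200,170),122)))
print('labS',ray(S,(437.5,201),18))
# studs/front outlines from top, rough
print('oak',rect(ray(T,[(337,227),(417,212),(432,270),(353,286)],18)))
print('green',rect(ray(T,[(178,129),(261,125),(264,180),(179,186)],18)))
print('grey',rect(ray(T,[(171,225),(257,222),(258,284),(170,287)],18)))
from workcell import ctrl, viewer, ticket
from scipy.spatial.transform import Rotation as Q
print(Q.from_rotvec(ctrl.get_obs()['orientation']).as_matrix().round(3))
E
```

```text
pad (array([ 630.1, -160.1,    6. ]), np.float64(118.2), np.float64(-61.36), np.float64(97.4), np.float64(-152.63))
hnd (array([ 630.5, -159.4,  122. ]), np.float64(41.3), np.float64(-64.0), np.float64(26.8), np.float64(-159.23))
lab (array([433.4, 189.7,  18. ]), np.float64(76.1), np.float64(-85.06), np.float64(43.8), np.float64(-175.03))
padS (array([ 634. , -157.9,    6. ]), np.float64(117.7), np.float64(117.58), np.float64(98.6), np.float64(28.48))
hndS (array([ 635.3, -157.4,  122. ]), np.float64(40.0), np.float64(116.97), np.float64(29.4), np.float64(31.37))
labS [[439.26818313 191.4262136   18.        ]]
oak (array([ 451.3, -147.7,   18. ]), np.float64(162.5), np.float64(-77.72), np.float64(118.3), np.float64(-165.24))
green (array([632.8, 188.6,  18. ]), np.float64(170.6), np.float64(-84.61), np.float64(118.6), np.float64(-174.26))
grey (array([431.6, 188. ,  18. ]), np.float64(168.8), np.float64(-86.59), np.float64(120.0), np.float64(-176.07))
[[ 0.947  0.321 -0.   ]
 [ 0.321 -0.947  0.001]
 [ 0.    -0.001 -1.   ]]
```

```bash
cat >> h.py <<'E'
def totool(o,d):
    from scipy.spatial.transform import Rotation as Q
    return Q.from_rotvec(o['orientation']).as_matrix().T@np.array(d,float)
E
python3 - <<'E'
from h import *
from workcell import ctrl, viewer, ticket
S=pickle.load(open('pics/scene.pkl','rb'))
print('bottle base',ray(S,[(170,125),(183,128),(198,123)],0))
c=ray(S,(183,122),0)[0];
for z in (150,200,250,300): print(z, ray(S,(166,32),z))
print('tape',ray(S,(165,172),0))
o=ctrl.get_obs()
print(totool(o,np.array([632,-159,235])-o['ee_pos']))
E
```

```text
bottle base [[ 313.84753406 -528.34658811    0.        ]
 [ 316.98759535 -486.46689736    0.        ]
 [ 281.69662261 -462.01038561    0.        ]]
150 [[  59.24864919 -667.64672667  150.        ]]
200 [[ 184.48499378 -570.7685906   200.        ]]
250 [[ 309.72133837 -473.89045453  250.        ]]
300 [[ 434.95768296 -377.01231845  300.        ]]
tape [[ 501.86203551 -418.88154077    0.        ]]
[ 547.46536243 -271.06630954  -19.22701679]
```

The bottle, about 240 mm tall, stands on the direct path, so I lift first and then cross above it.

The rows are not in the units I measure in: shifts go in shares of 200 mm and turns go in shares of 2 pi rad. I convert before sending: -35 mm is -0.175, -30 mm is -0.15.

```bash
echo '[{"dz":-0.15},{"dz":-0.175},{"dz":-0.175},{"dz":-0.15}]' > m.json && python3 jog.py m.json 88
echo '[{"dx":0.1,"dy":-0.05},{"dx":0.18,"dy":-0.09},{"dx":0.18,"dy":-0.09},{"dx":0.18,"dy":-0.09},{"dx":0.18,"dy":-0.09}]' > m.json && python3 jog.py m.json
echo '[{"dx":0.18,"dy":-0.09},{"dx":0.18,"dy":-0.09},{"dx":0.18,"dy":-0.09},{"dx":0.18,"dy":-0.09},{"dx":0.18,"dy":-0.09}]' > m.json && python3 jog.py m.json
echo '[{"dx":0.18,"dy":-0.09},{"dx":0.18,"dy":-0.09},{"dx":0.18,"dy":-0.09},{"dx":0.18,"dy":-0.09},{"dx":0.1,"dy":-0.05}]' > m.json && python3 jog.py m.json
```

```text
t: 0.43
ee_pos: [200.6, -591.8, 347.9]
orientation: [3.1, 0.511, 0.0]
ft_force: [-0.8, -1.2, 0.8]
width: 87.9
grasp_force: 0.0
t: 0.85
ee_pos: [330.3, -460.1, 345.8]
orientation: [-3.1, -0.51, 0.0]
ft_force: [-0.5, -0.7, 0.5]
width: 87.5
grasp_force: 0.0
t: 1.27
ee_pos: [472.1, -316.8, 345.9]
orientation: [-3.099, -0.511, 0.001]
ft_force: [1.0, -0.3, 0.2]
width: 87.4
grasp_force: 0.0
t: 1.68
ee_pos: [602.3, -185.0, 345.5]
orientation: [-3.098, -0.514, -0.0]
ft_force: [-0.4, 0.2, 0.5]
width: 87.9
grasp_force: 0.0
```

Scaled: -0.124 rad is -0.0197.

```bash
echo '[{"wz":-0.0197},{"wz":-0.0197},{"wz":-0.0197},{"wz":-0.0197},{"wz":-0.0197}]' > m.json && python3 jog.py m.json >/dev/null
echo '[{"wz":-0.0197},{"wz":-0.0197},{"wz":-0.0197},{"wz":-0.0197},{"wz":-0.0197}]' > m.json && python3 jog.py m.json >/dev/null
echo '[{"wz":-0.0197},{"wz":-0.0197},{"wz":-0.0197},{"wz":-0.0188},{}]' > m.json && python3 jog.py m.json
python3 - <<'E'
from h import *
from workcell import ctrl, viewer, ticket
o=ctrl.get_obs();print(o['qpos'],o['ee_pos'])
print(totool(o,np.array([632,-159,235])-o['ee_pos']))
from scipy.spatial.transform import Rotation as Q
R=Q.from_rotvec(o['orientation']).as_matrix();print(R.round(3),np.degrees(np.arctan2(R[1,0],R[0,0])))
d=viewer.get_image('wrist');pickle.dump(d,open('pics/w1.pkl','wb'));cv2.imwrite('pics/w1.png',d['img'][:,:,::-1])
E
```

```text
t: 2.93
ee_pos: [600.0, -188.2, 345.6]
orientation: [-1.616, -2.693, 0.0]
ft_force: [-0.3, -0.5, -0.1]
width: 88.0
grasp_force: 0.0
[-3.22880439e-01  3.15084132e-01  1.48557591e+00 -4.95507228e-06
  1.34185457e+00 -8.13033083e-01] [ 599.98665542 -188.20224914  345.59138501]
[ 10.61964924  42.06186442 110.57170812]
[[-0.471  0.882 -0.001]
 [ 0.882  0.471  0.   ]
 [ 0.001 -0.001 -1.   ]] 118.08373024152142
```

View pics/w1.png

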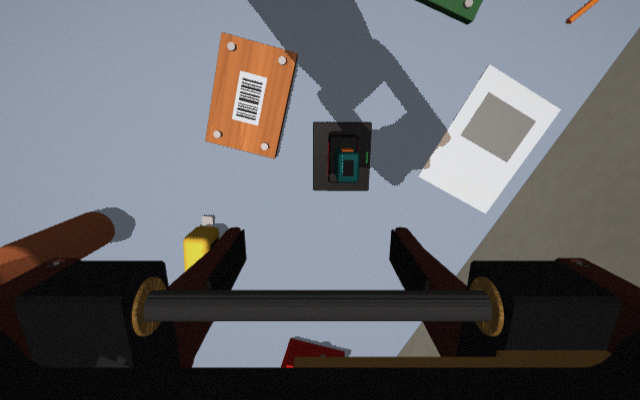

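The wrist view has the pad square with the image: corners near (313,122), (371,122), (371,191) and (313,190), and the handle top at (337..358,152..183). The angle is right.

Run:
```python
from h import *
from workcell import ctrl, viewer, ticket
W=pickle.load(open('pics/w1.pkl','rb'))
print('pad',rect(ray(W,[(313,122),(371,122),(371,190.5),(313,190.5)],6)))
print('hnd',rect(ray(W,[(337,153),(358.5,153),(358.5,183),(337,183)],122)))
g=cv2.resize(W['img'][110:205,300:385],None,fx=6,fy=6,interpolation=cv2.INTER_CUBIC)
cv2.imwrite('pics/c3.png',cv2.convertScaleAbs(g[:,:,::-1],alpha=1.8))
```

```text
pad (array([ 633.8, -160.3,    6. ]), np.float64(101.5), np.float64(28.12), np.float64(119.5), np.float64(-60.6))
hnd (array([ 632.6, -161.2,  122. ]), np.float64(29.3), np.float64(28.12), np.float64(41.3), np.float64(-60.29))
```

View pics/c3.png

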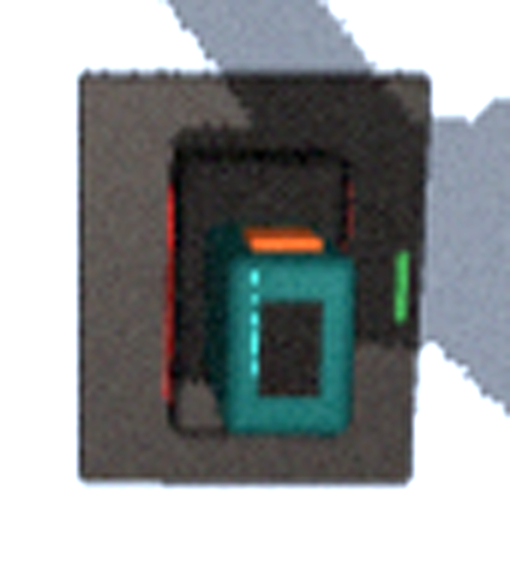

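Enlarged, the pad corners are (80,75), (430,75), (412,483) and (80,482), and the handle top runs (228..354, 256..433).

Run:
```python
from h import *
from workcell import ctrl, viewer, ticket
W=pickle.load(open('pics/w1.pkl','rb'))
print('pad',rect(ray(W,crop([(80,75),(430,75),(412,483),(80,482)],6,300,110),6)))
print('hnd',rect(ray(W,crop([(228,256),(355,256),(352,434),(228,433)],6,300,110),122)))
o=ctrl.get_obs()
print(totool(o,np.array([632.8,-159.8,94])-o['ee_pos']))
```

```text
pad (array([ 632.5, -160.5,    6. ]), np.float64(99.4), np.float64(28.03), np.float64(118.4), np.float64(-61.9))
hnd (array([ 632.3, -159.9,  122. ]), np.float64(28.5), np.float64(27.88), np.float64(40.6), np.float64(-60.76))
[  9.74217494  42.34912344 251.64390727]
```

Scaled: 35 mm is 0.175, 21 mm is 0.105.

```bash
echo '[{"dx":0.025,"dy":0.105},{"dx":0.025,"dy":0.105},{"dz":0.1},{"dz":0.175},{"dz":0.175}]' > m.json && python3 jog.py m.json
echo '[{"dz":0.15},{"dz":0.1},{},{}]' > m.json && python3 jog.py m.json
python3 - <<'E'
from h import *
from workcell import ctrl, viewer, ticket
o=ctrl.get_obs()
print(totool(o,np.array([632.4,-160,94])-o['ee_pos']),o['orientation'])
E
```

```text
t: 3.4
ee_pos: [633.7, -159.6, 256.2]
orientation: [1.625, 2.685, 0.001]
ft_force: [-0.5, -0.5, -1.8]
width: 87.7
grasp_force: 0.0
t: 3.73
ee_pos: [632.1, -159.7, 205.2]
orientation: [-1.624, -2.687, 0.001]
ft_force: [0.9, -0.3, -0.1]
width: 87.7
grasp_force: 0.0
[ -0.6152628    0.28593117 111.20247799] [-1.62386692e+00 -2.68651730e+00  1.09822600e-03]
```

Scaled: 30 mm is 0.15, 28 mm is 0.14.

```bash
echo '[{"dz":0.125},{"dz":0.15},{"dz":0.14},{"dz":0.09},{"dz":0.05}]' > m.json && python3 jog.py m.json
echo '[{},{}]' > m.json && python3 jog.py m.json
echo '[{},{},{},{},{}]' > m.json && python3 jog.py m.json 0
echo '[{},{},{}]' > m.json && python3 jog.py m.json
```

```text
t: 4.15
ee_pos: [632.9, -159.9, 94.8]
orientation: [1.624, 2.689, 0.0]
ft_force: [-0.4, -0.4, 0.3]
width: 88.0
grasp_force: 0.0
t: 4.32
ee_pos: [633.9, -160.1, 96.6]
orientation: [1.622, 2.688, 0.001]
ft_force: [-0.3, -0.2, 0.8]
width: 87.4
grasp_force: 0.0
t: 4.73
ee_pos: [633.0, -159.9, 95.7]
orientation: [1.621, 2.69, 0.0]
ft_force: [-0.2, -0.4, 0.3]
width: 57.8
grasp_force: 0.0
t: 4.98
ee_pos: [632.7, -159.8, 95.1]
orientation: [-1.622, -2.691, 0.0]
ft_force: [-0.1, -0.4, -0.2]
width: 37.8
grasp_force: 0.0
```

```bash
echo '[{},{},{},{},{}]' > m.json && python3 jog.py m.json
python3 - <<'E'
from workcell import ctrl, viewer, ticket
import json
o=ctrl.get_obs();print(o['ee_pos'],o['orientation'],o['moment'],o['qpos']); json.dump([list(o['ee_pos']),list(o['orientation'])],open('grasp.json','w'))
E
```

```text
t: 5.4
ee_pos: [632.6, -159.8, 95.0]
orientation: [-1.622, -2.69, 0.0]
ft_force: [-0.9, 0.3, 0.2]
width: 29.9
grasp_force: 30.0
[ 632.60651084 -159.81077693   94.96347072] [-1.62156052e+00 -2.69048369e+00  1.13577292e-04] [-0.05762069 -0.09378794 -0.04625276] [-2.65681393e-01  6.08617714e-01  1.63616232e+00 -8.69812950e-06
  8.97053361e-01 -7.51664160e-01]
```

Scaled: -30 mm is -0.15, -25 mm is -0.125.

```bash
echo '[{"dz":-0.025},{"dz":-0.075},{"dz":-0.125},{"dz":-0.15},{"dz":-0.075}]' > m.json && python3 jog.py m.json
echo '[{"dx":0.075},{"dx":0.15},{"dx":0.19},{"dx":0.19},{"dx":0.19}]' > m.json && python3 jog.py m.json
echo '[{"dx":0.125},{"dx":0.05},{}]' > m.json && python3 jog.py m.json
python3 - <<'E'
from h import *
from workcell import ctrl, viewer, ticket
o=ctrl.get_obs();print(totool(o,np.array([436.2,190.5,167])-o['ee_pos']),o['orientation'])
d=viewer.get_image('wrist');pickle.dump(d,open('pics/w2.pkl','wb'));cv2.imwrite('pics/w2.png',d['img'][:,:,::-1])
E
```

```text
t: 5.82
ee_pos: [633.8, -160.1, 188.3]
orientation: [1.62, 2.688, 0.001]
ft_force: [0.7, 0.5, -1.3]
width: 29.6
grasp_force: 30.0
t: 6.23
ee_pos: [555.8, -17.5, 183.8]
orientation: [-1.622, -2.688, 0.001]
ft_force: [1.3, 0.6, -2.2]
width: 29.8
grasp_force: 30.0
t: 6.48
ee_pos: [539.9, 13.8, 184.3]
orientation: [-1.617, -2.691, 0.002]
ft_force: [-0.3, -0.3, -1.8]
width: 30.0
grasp_force: 30.0
[204.6538192   -8.5554296   17.56885792] [-1.61671577e+00 -2.69115897e+00  1.50455467e-03]
```

View pics/w2.png

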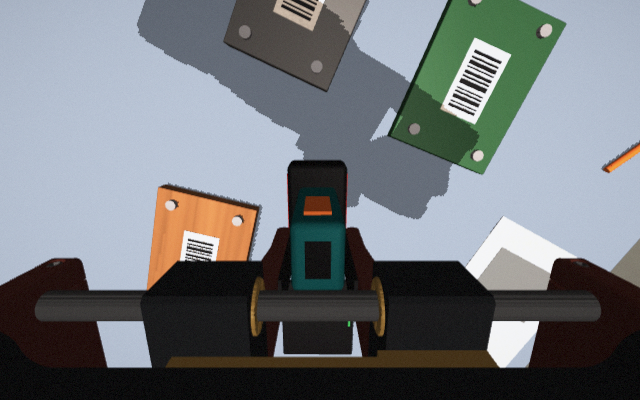

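The scanner hangs straight in the grip. The grey label is cut off at the top edge near (300,5), so I go nearer, turn, and look again.

Scaled: 35 mm is 0.175, 25 mm is 0.125, 0.102 rad is 0.0162.

```bash
echo '[{"dx":0.1,"wz":0.0162},{"dx":0.175,"wz":0.0162},{"dx":0.125,"wz":0.0162},{"dx":0.05,"wz":0.0159},{}]' > m.json && python3 jog.py m.json
python3 - <<'E'
from h import *
from workcell import ctrl, viewer, ticket
d=viewer.get_image('wrist');pickle.dump(d,open('pics/w3.pkl','wb'));cv2.imwrite('pics/w3.png',d['img'][:,:,::-1])
E
```

```text
t: 6.95
ee_pos: [511.3, 96.4, 184.9]
orientation: [2.134, 2.306, 0.0]
ft_force: [-0.1, -0.2, -1.9]
width: 30.0
grasp_force: 30.0
```

View pics/w3.png

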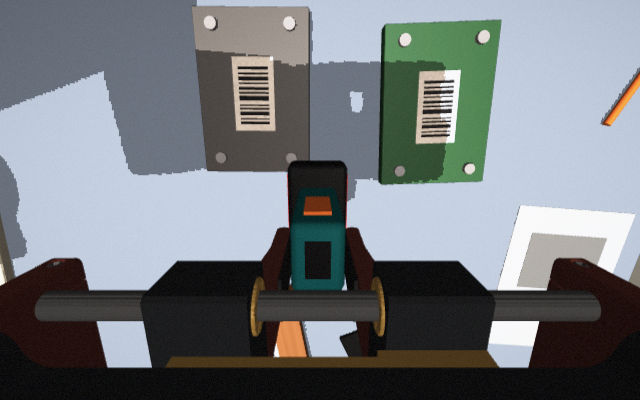

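The grey label is now whole, with corners at (232,57), (272,56), (275,130) and (236,131), in the left panel. Green is on the right.

Run:
```python
from h import *
from workcell import ctrl, viewer, ticket
W=pickle.load(open('pics/w3.pkl','rb'))
print('lab',rect(ray(W,[(232,57),(272,56),(275,130),(236,131)],18)))
print('front',rect(ray(W,[(193,7),(310,7),(310,171),(206,171)],18)))
o=ctrl.get_obs();r=o['orientation'];print(o['ee_pos'],2*np.degrees(np.arctan2(r[1],r[0]))%180-90)
print(totool(o,np.array([436.5,190.5,167])-o['ee_pos']))
```

```text
lab (array([434.9, 189.4,  18. ]), np.float64(43.3), np.float64(5.82), np.float64(76.2), np.float64(-86.04))
front (array([436.2, 189.4,  18. ]), np.float64(120.4), np.float64(4.45), np.float64(168.3), np.float64(-86.44))
[511.57560324  95.426388   184.90100745] 4.735608532977523
[100.9538353  -66.97656385  17.83947874]
```

Scaled: 28 mm is 0.14, 24 mm is 0.12.

```bash
echo '[{"dx":0.06,"dy":-0.04},{"dx":0.12,"dy":-0.08},{"dx":0.14,"dy":-0.095},{"dx":0.11,"dy":-0.075},{"dx":0.05,"dy":-0.035}]' > m.json && python3 jog.py m.json
echo '[{"dx":0.02,"dy":-0.015,"dz":0.025},{"dz":0.04},{"dz":0.025},{},{}]' > m.json && python3 jog.py m.json
python3 - <<'E'
from h import *
from workcell import ctrl, viewer, ticket
o=ctrl.get_obs();r=o['orientation'];print(o['ee_pos'],2*np.degrees(np.arctan2(r[1],r[0]))%180-90)
print(totool(o,np.array([435.5,189.8,167])-o['ee_pos']))
d=viewer.get_image('top');pickle.dump(d,open('pics/t4.pkl','wb'));cv2.imwrite('pics/t4.png',cv2.resize(d['img'][190:310,140:290,::-1],None,fx=5,fy=5,interpolation=cv2.INTER_CUBIC))
E
```

```text
t: 7.42
ee_pos: [436.8, 186.9, 184.8]
orientation: [-2.128, -2.31, 0.001]
ft_force: [-0.3, -0.1, -2.3]
width: 30.2
grasp_force: 30.0
t: 7.83
ee_pos: [435.5, 189.0, 166.4]
orientation: [-2.132, -2.307, 0.002]
ft_force: [-0.3, 0.1, -1.1]
width: 29.9
grasp_force: 30.0
[435.45085767 189.0330044  166.38129834] 4.522446577023686
[ 0.76039697  0.10874521 -0.61924139]
```

```bash
echo '[{},{},{},{},{}]' > m.json && python3 jog.py m.json
```

```text
t: 8.3
ee_pos: [435.2, 190.0, 167.2]
orientation: [2.131, 2.308, 0.001]
ft_force: [-0.3, 0.9, -2.1]
width: 29.5
grasp_force: 30.0
```

```bash
echo '[{},{},{},{},{}]' > m.json && python3 jog.py m.json
echo '[{},{},{},{},{}]' > m.json && python3 jog.py m.json
echo '[{},{},{},{},{}]' > m.json && python3 jog.py m.json >/dev/null
echo '[{},{},{},{},{}]' > m.json && python3 jog.py m.json >/dev/null
echo '[{},{},{},{},{}]' > m.json && python3 jog.py m.json >/dev/null
echo '[{},{},{},{},{}]' > m.json && python3 jog.py m.json >/dev/null
echo '[{},{},{},{},{}]' > m.json && python3 jog.py m.json
python3 - <<'E'
from h import *
from workcell import ctrl, viewer, ticket
d=viewer.get_image('scene');
a=cv2.resize(d['img'][100:260,340:540,::-1],None,fx=2,fy=2)
d=viewer.get_image('top');b=cv2.resize(d['img'][180:340,130:330,::-1],None,fx=2,fy=2)
cv2.imwrite('pics/hold.png',np.hstack([a,b]))
o=ctrl.get_obs();print(totool(o,np.array([632.6,-159.8,185])-o['ee_pos']),o['ee_pos'])
E
```

```text
t: 8.72
ee_pos: [435.1, 190.0, 167.1]
orientation: [2.131, 2.309, 0.0]
ft_force: [0.6, 0.3, -2.8]
width: 29.5
grasp_force: 30.0
t: 9.13
ee_pos: [435.1, 190.0, 167.1]
orientation: [-2.131, -2.309, -0.0]
ft_force: [0.3, 0.9, -2.9]
width: 29.8
grasp_force: 30.0
t: 11.22
ee_pos: [435.1, 190.0, 167.1]
orientation: [-2.131, -2.308, 0.0]
ft_force: [0.3, 1.4, -2.9]
width: 29.8
grasp_force: 30.0
[-364.41967688  168.91926518  -17.92316264] [435.11541357 189.96492666 167.08372224]
```

View pics/hold.png

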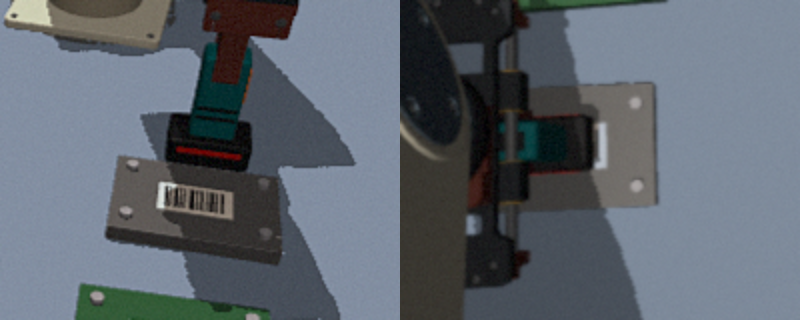

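The scanner hangs upright over the grey label (scene crop, foot at about (208,140)), in line with it, and was held for over 3 s. Now back to the pad.

Scaled: -34 mm is -0.17, -28 mm is -0.14.

```bash
echo '[{"dz":-0.04},{"dz":-0.075},{"dx":-0.075,"dy":0.035,"dz":-0.025},{"dx":-0.14,"dy":0.065},{"dx":-0.17,"dy":0.08}]' > m.json && python3 jog.py m.json
echo '[{"dx":-0.17,"dy":0.08},{"dx":-0.17,"dy":0.08},{"dx":-0.17,"dy":0.075},{"dx":-0.17,"dy":0.075},{"dx":-0.17,"dy":0.08}]' > m.json && python3 jog.py m.json
echo '[{"dx":-0.17,"dy":0.08},{"dx":-0.17,"dy":0.08},{"dx":-0.14,"dy":0.065},{"dx":-0.075,"dy":0.035},{}]' > m.json && python3 jog.py m.json
echo '[{"wz":-0.0127},{"wz":-0.0191},{"wz":-0.0191},{"wz":-0.0135},{}]' > m.json && python3 jog.py m.json
echo '[{},{}]' > m.json && python3 jog.py m.json
cat > r.py <<'E'
from h import *
from workcell import ctrl, viewer, ticket
from scipy.spatial.transform import Rotation as Q
import json
g,r=json.load(open('grasp.json'))
o=ctrl.get_obs();print(totool(o,np.array(g)-o['ee_pos']).round(2),(Q.from_rotvec(o['orientation']).inv()*Q.from_rotvec(r)).as_rotvec().round(4))
E
python3 r.py
```

```text
t: 11.73
ee_pos: [477.5, 116.4, 196.3]
orientation: [2.127, 2.311, 0.002]
ft_force: [1.3, 0.9, -1.8]
width: 30.1
grasp_force: 30.0
t: 12.15
ee_pos: [569.1, -49.0, 195.7]
orientation: [2.131, 2.308, 0.0]
ft_force: [0.2, -0.1, -1.7]
width: 30.0
grasp_force: 30.0
t: 12.57
ee_pos: [630.8, -157.1, 195.6]
orientation: [2.133, 2.304, 0.001]
ft_force: [-0.7, 0.6, -3.3]
width: 30.2
grasp_force: 30.0
t: 12.98
ee_pos: [628.7, -152.8, 195.4]
orientation: [-1.618, -2.692, 0.0]
ft_force: [0.4, 0.5, -2.3]
width: 29.6
grasp_force: 30.0
t: 13.15
ee_pos: [629.0, -153.1, 195.3]
orientation: [-1.626, -2.688, -0.0]
ft_force: [-0.0, -0.7, -2.7]
width: 29.6
grasp_force: 30.0
[-7.6300e+00  8.0000e-02  1.0034e+02] [ 0.0002 -0.     -0.0032]
```

Scaled: 25 mm is 0.125, 22 mm is 0.11, -0.003 rad is -0.0005.

```bash
echo '[{"dx":-0.02,"dz":0.05,"wz":-0.0005},{"dx":-0.018,"dz":0.11},{"dz":0.125},{"dz":0.1},{"dz":0.055}]' > m.json && python3 jog.py m.json
echo '[{"dz":0.025},{"dz":0.005},{},{},{}]' > m.json && python3 jog.py m.json; python3 r.py
```

```text
t: 13.57
ee_pos: [631.0, -160.1, 103.8]
orientation: [-1.619, -2.688, 0.002]
ft_force: [0.2, 0.1, -2.9]
width: 29.8
grasp_force: 30.0
t: 13.98
ee_pos: [633.6, -160.6, 102.4]
orientation: [1.618, 2.69, 0.001]
ft_force: [1.2, -0.6, -2.1]
width: 30.0
grasp_force: 30.0
[ 1.15 -0.57  7.45] [0.0018 0.0017 0.0019]
```

Scaled: 1.5 mm is 0.0075, 1 mm is 0.005.

```bash
echo '[{"dz":0.0075},{"dz":0.0075},{"dz":0.005},{"dz":0.0025},{}]' > m.json && python3 jog.py m.json
echo '[{},{},{}]' > m.json && python3 jog.py m.json; python3 r.py
```

```text
t: 14.4
ee_pos: [632.6, -160.3, 96.4]
orientation: [-1.619, -2.692, 0.0]
ft_force: [0.6, 0.3, -2.6]
width: 29.9
grasp_force: 30.0
t: 14.65
ee_pos: [632.8, -160.4, 96.6]
orientation: [1.619, 2.692, 0.0]
ft_force: [0.2, -0.4, -2.2]
width: 29.8
grasp_force: 30.0
[0.56 0.1  1.64] [0.0002 0.0002 0.0021]
```

Scaled: 0.5 mm is 0.0025, 0.4 mm is 0.002.

```bash
echo '[{"dx":0.0025,"dz":0.0025},{"dz":0.002},{"dz":0.0015},{},{}]' > m.json && python3 jog.py m.json
echo '[{"dz":0.0015},{},{}]' > m.json && python3 jog.py m.json; python3 r.py
```

```text
t: 15.07
ee_pos: [632.5, -159.9, 95.4]
orientation: [-1.619, -2.692, 0.0]
ft_force: [0.4, 0.3, -1.4]
width: 29.6
grasp_force: 30.0
t: 15.32
ee_pos: [632.5, -159.9, 95.1]
orientation: [-1.619, -2.692, -0.0]
ft_force: [-0.7, -0.2, -2.4]
width: 29.9
grasp_force: 30.0
[0.04 0.14 0.11] [0.0002 0.0001 0.0019]
```

Scaled: 0.3 mm is 0.0015.

```bash
echo '[{"dz":0.0015},{},{}]' > m.json && python3 jog.py m.json;echo '[{"dz":0.0015},{},{}]' > m.json && python3 jog.py m.json; python3 r.py
```

```text
t: 15.57
ee_pos: [632.6, -160.0, 95.0]
orientation: [1.619, 2.692, 0.0]
ft_force: [0.2, -0.6, -0.1]
width: 30.3
grasp_force: 30.0
t: 15.82
ee_pos: [632.7, -160.1, 94.9]
orientation: [1.619, 2.692, -0.0]
ft_force: [-2.2, -1.9, 5.2]
width: 29.7
grasp_force: 30.0
[ 0.27  0.09 -0.04] [0.0004 0.0006 0.002 ]
```

Contact: the pad now carries the scanner. Let go and withdraw upward.

Scaled: -35 mm is -0.175, -30 mm is -0.15.

```bash
echo '[{},{},{},{},{}]' > m.json && python3 jog.py m.json 88
echo '[{},{},{},{},{}]' > m.json && python3 jog.py m.json
echo '[{"dz":-0.05},{"dz":-0.1},{"dz":-0.15},{"dz":-0.175},{"dz":-0.175}]' > m.json && python3 jog.py m.json
echo '[{"dz":-0.175},{"dz":-0.175},{"dz":-0.1},{},{}]' > m.json && python3 jog.py m.json
python3 - <<'E'
from h import *
from workcell import ctrl, viewer, ticket
s=viewer.get_image('scene')['img'];w=viewer.get_image('wrist')['img']
f=lambda i:cv2.resize(i[:,:,::-1],None,fx=4,fy=4,interpolation=cv2.INTER_CUBIC)
c=np.hstack([f(s[165:265,200:300]),f(w[100:200,280:380])])
cv2.imwrite('pics/end.png',np.vstack([cv2.convertScaleAbs(c,alpha=1.5)]))
E
```

```text
t: 16.23
ee_pos: [632.5, -159.8, 94.3]
orientation: [-1.619, -2.692, -0.0]
ft_force: [0.2, -0.3, 0.7]
width: 59.5
grasp_force: 0.0
t: 16.65
ee_pos: [632.5, -159.9, 94.5]
orientation: [1.619, 2.692, 0.0]
ft_force: [0.1, 0.0, -0.8]
width: 87.6
grasp_force: 0.0
t: 17.07
ee_pos: [632.0, -159.8, 226.2]
orientation: [-1.619, -2.692, 0.0]
ft_force: [0.6, -0.3, -0.0]
width: 87.8
grasp_force: 0.0
t: 17.48
ee_pos: [633.0, -160.0, 316.6]
orientation: [1.617, 2.689, 0.001]
ft_force: [-0.5, 0.8, -0.8]
width: 87.6
grasp_force: 0.0
```

View pics/end.png

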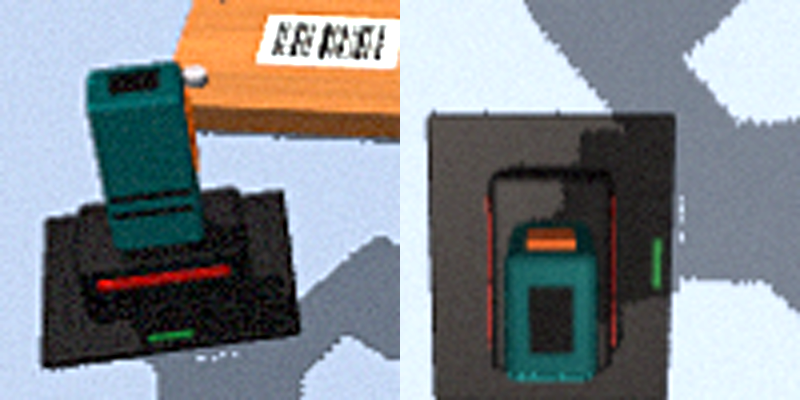

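The scanner stands upright amid its pad as before (scene crop, handle at about (145,155)), and the gripper is clear above it.

```bash
python3 -c "
from workcell import ctrl, viewer, ticket
print(ticket.close_job())"
```

```text
the job is handed in; nothing more can be done
None
```

I held the scanner over the middle of the grey label, about 6 cm up, for over 3 s, set it back upright on its pad, let go, and handed the job in at about 17.5 s; no verdict came back.

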